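Step the sample carousel back one notch

ROBOT

A 6-joint arm with a two-finger parallel gripper is mounted at the origin on the work surface. World frame = base frame: x ahead of the robot, y to its left, z up, the work surface at z = 0. Lengths are in m, angles in degrees, forces in N, time in s.
With the tool pointing down it reaches from about 0.3 to 0.75 m from the base axis. Payload 8.5 kg.
Tool frame: the origin (TCP) lies at the very end of the fingers, on their centre line; the grasp point (between the pads) lies 19 mm behind it (env.tcp_to_grasp is the distance from the TCP to the grasp point, in m); z points along the fingers, y is the line along which they close (so a half turn about z gives the same grasp; the last joint's range is limited). The gripper opens to 85 mm and grips with 20 to 120 N. Pads are 22 mm wide; open, the fingers measure 114 mm over their backs; the gripper's body (76 mm by 85 mm) begins 54 mm behind the grasp point. The pads swing forward as they close: fully open they stand 13 mm farther back than shut.
Start: joints at [-79.658, 21.807, 74.336, -0, 83.858, -12.336], TCP at [0.212, -0.507, 0.231] pointing down, gripper open.
Joint ranges: [-178.18, 178.18], [-50.72, 133.34], [12.68, 142.11], [-81.47, 261.47], [9.98, 163.14], [-165.26, 165.26]. Speed limits (degrees/s): [136.94, 136.94, 180, 180, 180, 180].

INTERFACE

Orientations are given as a 3x3 rotation matrix whose columns are the frame's x, y, z axes.
In Python, from rig import status, get_image, env gives the robot as it stands.
- The arm moves only by the shell command python3 -m handwheel 'ROWS' [FORCE]. ROWS is text: rows parted by semicolons, each of 7 numbers parted by spaces: the shift along the world's x, y, z in cm, then the turn, a rotation vector about the world's x, y, z in degrees, then the opening, from 0 (shut) to 1 (fully open). In form: dx dy dz wx wy wz gripper; .... A call has 1 to 8 rows; each row is the pose to reach, as a shift and turn from the pose commanded when the call began; what a row does not reach only later rows make up. A row lasts 1/12 s, in which the tool goes at most 41.7 mm and 7.16 degrees, less where a joint would pass 70% of its speed; a pose out of reach is approached as far as the arm can. A call with a gripper value outside its range is refused whole. The fingers move at their own pace and stop on an object; FORCE is the grip in N (left out, the last holds). Time passes only in rows, so rows that repeat a pose let the fingers close. It gives the time, the measured TCP pose, the force, the opening and the grip force at its end, in the units of the state.
- status.observe(): the state, without advancing time (a new reading comes with each control period).
- get_image(name): name is "side" or "top"; returns a dict with "color" (480x640x3 uint8, red, green, blue), "vertical_fov" (degrees; the focal length in pixels is half the picture's height over the tangent of half this angle, whatever the lens; pixels are square), "cx", "cy" (the principal point, pixels), "k1" (the pictures are not rectified: a ray, as slopes to the right and down, at radius r is drawn at 1 + k1 r^2 times it, then the intrinsics apply), "xyz" and "orientation" of the camera in the world. Camera axes: x right, y down, z forward; pixel columns grow to the right and rows downward; lengths in m; the calibration is good to about 2 mm. A picture is of the moment at which its call begins. There is no depth.
- env.close_job(): hands the job in; it is judged then, once.
The state is a dict: "time_s": time; "q": joint angles; "qvel": joint speeds; "joint_efforts": joint torques, N m; "position": TCP position; "tool_rot": TCP orientation; "ft_force": force on the tool from outside, world axes, zero at the start; "wrist_torque": the same for the moment, N m; "grip_width": finger opening in m; "gripper_force": force on a finger pad.
Only numpy, scipy, OpenCV 4.12 (cv2) and the standard library are available. Lean on these libraries where they do the work, as an engineer would, in place of code of your own. Each camera call takes 0.05 s, during which the arm holds its last target. There are 200 camera calls.

TASK

The sample carousel has been turned one place too far: with a fingertip on its lift pin, lift the ratchet pawl out of the toothed rim and tip it right back so that it stays open, push the wheel backward (clockwise seen from above) by one notch with a fingertip against one of its upright posts, then tip the pawl down again so that it sits fully in the next notch. Do not grasp or pick up anything: the vials must stay standing in their pockets and the other things on the bench where they are. Finish with the hand clear of everything.

Things in the scene. Friction and masses are not known exactly. Their poses are not given: they have to be found in the camera images.
- indexer: fixed base of the sample carousel: grey plate 270 x 285 x 15 mm; its origin is on the bench (z = 0) right under the wheel's axis. Its x axis points away from the robot, its y axis to the side on which the pawl sits; it is turned up to about 0.5 rad about the vertical.
- wheel (a joint): wheel angle (rad) about its vertical axis, growing counter-clockwise from above (forward); backward is falling. A notch is 0.785 (45 degrees). It starts at 0.05 to 0.12 with the pawl's nose in a notch; with the nose down in the next notch it lies between about -0.79 (nose against the tooth) and -0.60. It stays where it is left (about 1.5 N friction at a post).
- hub (a point): centre of the wheel's top face, 40 mm above the bench. Aluminium disc 248 mm across; on its rim eight saw teeth 12 mm tall, each with an upright face on its clockwise side and a ramp falling counter-clockwise. At 52 mm radius eight white vial pockets, 35 mm across, 14 mm tall. A boss 36 mm across and 30 mm tall on the axis.
- post0 (a point): top centre of one of the wheel's four identical upright steel push posts: 12 mm across, 40 mm tall (z 40 to 80 mm), 88 mm from the wheel axis. At wheel angle 0 it stands at -22.5 degrees from the indexer's x axis (far side, away from the pawl).
- post1 (a point): top centre of one of the wheel's four identical upright steel push posts: 12 mm across, 40 mm tall (z 40 to 80 mm), 88 mm from the wheel axis. 90 degrees counter-clockwise of post0: it starts close by the pawl.
- post2 (a point): top centre of one of the wheel's four identical upright steel push posts: 12 mm across, 40 mm tall (z 40 to 80 mm), 88 mm from the wheel axis. 180 degrees from post0.
- post3 (a point): top centre of one of the wheel's four identical upright steel push posts: 12 mm across, 40 mm tall (z 40 to 80 mm), 88 mm from the wheel axis. 270 degrees counter-clockwise of post0: near the robot, away from the pawl.
- pawl (a joint): angle (rad) of the pawl about its level pivot: 0 is down, nose in a notch (blocks the wheel from turning backward); grows as the nose lifts; 1.6 is tipped right back on its stop. It swings under its own weight: let go below about 1.1 it falls down, beyond about 1.3 it falls back on the stop and stays. Lifting takes under 2 N at the pin.
- pivot (a point): the pawl's pivot, 58 mm above the bench, at (35, 113) mm in the indexer's x, y; its axis runs along the indexer's y. The pawl is a dark steel bar 14 mm wide reaching 60 mm from here toward the indexer's -x over the teeth. Its bracket is at y = 127 to 135 mm of the indexer, 30 mm long, top 68 mm above the bench.
- lift_pin (a point): point on the centre line of the pawl's lift pin, a 10 mm round steel bar along the indexer's y, free from y = 135 to 175 mm (this point: 155), 50 mm from the pivot axis. Pawl down: 32 mm to the -x side of the pivot, 96 mm above the bench; tipped back: 39 mm to the +x side, 89 mm up. Push it toward the indexer's +x to lift the pawl over the top, toward -x to tip it down. Below is only the base (z to 21).
- vial0: glass sample vial with a black cap, 24 mm across, 52 mm tall, standing loose in a pocket of the wheel (top at z = 92 mm); origin at the centre of its underside. It rides with the wheel and must stay standing in its pocket.
- vial1: glass sample vial with a black cap, 24 mm across, 52 mm tall, standing loose in a pocket of the wheel (top at z = 92 mm); origin at the centre of its underside. It rides with the wheel and must stay standing in its pocket.
- vial2: glass sample vial with a black cap, 24 mm across, 52 mm tall, standing loose in a pocket of the wheel (top at z = 92 mm); origin at the centre of its underside. It rides with the wheel and must stay standing in its pocket.
- vial3: glass sample vial with a black cap, 24 mm across, 52 mm tall, standing loose in a pocket of the wheel (top at z = 92 mm); origin at the centre of its underside. It rides with the wheel and must stay standing in its pocket.
- beaker: glass beaker 68 mm across, 85 mm tall, standing by the indexer; origin at the centre of its underside. To be left alone.
- jar: amber jar with a white lid, 48 mm across, 62 mm tall, standing by the indexer; origin at the centre of its underside. To be left alone.
- wash_bottle: clear plastic bottle 62 mm across, 150 mm tall, standing by the indexer; origin at the centre of its underside. To be left alone.
- wrench: steel wrench 160 mm long lying on the bench. To be left alone.
- tray: open blue plastic tray 100 x 150 x 45 mm, standing by the indexer; origin at the centre of its underside. To be left alone.
- weight: brass weight 44 mm across, 45 mm tall, standing by the indexer; origin at the centre of its underside. To be left alone.
There are look-alikes about, which are no part of the job. Leave any purple or red look-alike of the vial3 alone.

How it is judged:
By the outcome, as a careful person would: the job done as asked, in the order asked, and still so for the second after the job is handed in, with the robot touching nothing.
It also fails if it takes over 54 s, if anything falls off the work surface, if the arm or the gripper's body presses on something with over 40 N, if the wrist force passes 120 N, or if a joint passes its speed limit or range.

## Working session

There is one attempt and no reset: what is moved stays moved. The work goes in short steps, Python scripts to look and compute and a shell command to move; the robot and the scene stay as the last step left them, time stands still between calls to the robot, and variables do not carry over. Pictures are saved under pics/ and viewed, at most 10 in all, crops included, and the job is handed in when it is done.

```bash
mkdir -p pics; ls
cat > h.py <<'E'
import numpy as np, cv2
from rig import status, get_image, env
def save(name,fn):
    im=get_image(name); cv2.imwrite(fn,im["color"][:,:,::-1]); return im
def ray(im,u,v):
    f=240/np.tan(np.radians(im["vertical_fov"])/2)
    K=np.array([[f,0,im["cx"]],[0,f,im["cy"]],[0,0,1.]])
    p=cv2.undistortPoints(np.array([[[u,v]]],float),K,np.array([im["k1"],0,0,0.]),None)[0,0]
    R=np.array(im["orientation"]); d=R@np.array([p[0],p[1],1.]); return np.array(im["xyz"]),d
def onz(im,u,v,z):
    o,d=ray(im,u,v); return o+d*(z-o[2])/d[2]
def proj(im,P):
    f=240/np.tan(np.radians(im["vertical_fov"])/2)
    R=np.array(im["orientation"]); c=R.T@(np.array(P)-np.array(im["xyz"])); s=c[:2]/c[2]
    s=s*(1+im["k1"]*(s@s)); return s*f+[im["cx"],im["cy"]]
E
python3 - <<'E'
from h import *
for n in("top","side"):
    im=save(n,f"pics/{n}0.png"); print({k:v for k,v in im.items() if k!="color"})
E
```

```text
pics
{'vertical_fov': 51.19584388998844, 'cx': 321.32395518115305, 'cy': 236.07054256140862, 'k1': -0.10777472733851486, 'xyz': array([ 0.36971016, -0.02997007,  1.00552232]), 'orientation': array([[-1.98266546e-03, -9.81357746e-01,  1.92179714e-01],
       [-9.99968124e-01,  4.59265899e-04, -7.97117492e-03],
       [ 7.73431266e-03, -1.92189392e-01, -9.81327375e-01]])}
{'vertical_fov': 55.53082095712339, 'cx': 319.2878460793068, 'cy': 232.94835279339213, 'k1': -0.09898432884162328, 'xyz': array([ 0.45235765, -0.71518469,  0.49888829]), 'orientation': array([[ 0.98953687, -0.06942564,  0.12647873],
       [-0.14426207, -0.49000571,  0.85969928],
       [ 0.00229013, -0.86895022, -0.4948942 ]])}
```

View pics/top0.png

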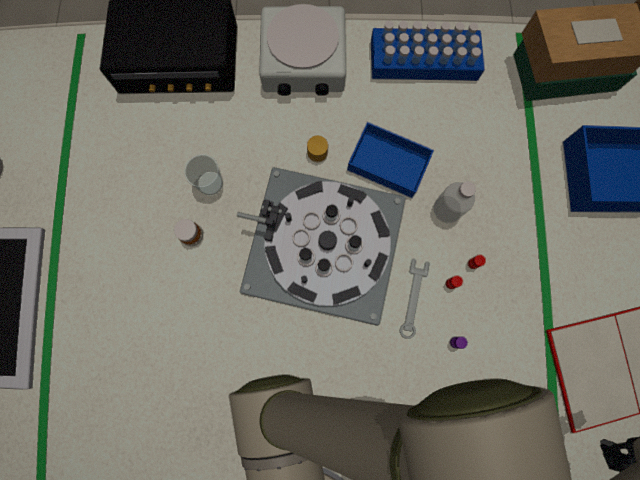

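View pics/side0.png

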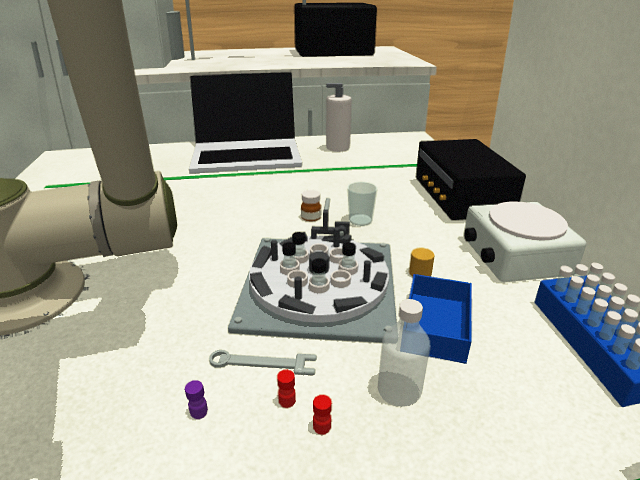

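Top view: carousel centred at about (327,240), plate corners (277,170), (404,199), (379,324), (242,292). The pawl and lift pin are at about (240–285, 205–235). The beaker, jar, brass weight, tray, bottle and wrench stand around the carousel.

```bash
cat > m.py <<'E'
from h import *
im=get_image("top"); C=[onz(im,u,v,.015)[:2] for u,v in [(275,168),(406,198),(380,325),(240,293)]]
print(np.round(C,3)); c=np.mean(C,0)
# far-left(+x+y), far-right(+x-y), near-right, near-left
ex=(C[0]-C[3])+(C[1]-C[2]); yaw=np.arctan2(ex[1],ex[0]); ey=(C[0]-C[1])+(C[3]-C[2]); yaw2=np.arctan2(-ey[0],ey[1])
print("c",c,yaw,yaw2,[np.linalg.norm(C[i]-C[(i+1)%4]) for i in range(4)])
g=cv2.cvtColor(im["color"],cv2.COLOR_RGB2GRAY)
print("boss",onz(im,327.5,240,.07), "weight",onz(im,317,144,.03),"jar",onz(im,187,230,.062),"beaker",onz(im,202,168,.085))
h=onz(im,327.5,240,.07)[:2]; y=(yaw+yaw2)/2
def W(p): return np.r_[h+np.array([[np.cos(y),-np.sin(y)],[np.sin(y),np.cos(y)]])@p[:2],p[2]]
big=cv2.resize(im["color"][130:340,170:450][:,:,::-1],None,fx=2.85,fy=2.85,interpolation=cv2.INTER_CUBIC)
def mark(p,col):
    q=(proj(im,W(np.array(p)))-[170,130])*2.85; cv2.circle(big,tuple(int(v) for v in q),2,col,-1)
for yy in(.135,.155,.175): mark([.003,yy,.096],(0,0,255))
mark([.035,.113,.058],(0,255,0)); mark([0,0,.07],(255,0,0))
for k in range(4):
    a=np.radians(-22.5+90*k)+.085; mark([.088*np.cos(a),.088*np.sin(a),.08],(0,255,255)); print(k,W(np.array([.088*np.cos(a),.088*np.sin(a),.08])))
print("yaw",y,"hub",h,"pin",W(np.array([.003,.155,.096])))
cv2.imwrite("pics/top1.png",big)
E
python3 m.py
```

```text
[[ 0.708  0.058]
 [ 0.643 -0.212]
 [ 0.386 -0.153]
 [ 0.449  0.123]]
c [ 0.54656991 -0.04601202] -0.23753721584887685 -0.22901107966416887 [np.float64(0.27761077449165955), np.float64(0.2640144477006868), np.float64(0.28263242932594684), np.float64(0.26663326173642565)]
boss [ 0.54530517 -0.04929068  0.07      ] weight [ 0.75460329 -0.02934417  0.03      ] jar [0.56657762 0.2222687  0.062     ] beaker [0.68439941 0.19334146 0.085     ]
0 [ 0.62073946 -0.09460808  0.08      ]
1 [0.59062257 0.02614362 0.08      ]
2 [ 0.46987087 -0.00397327  0.08      ]
3 [ 0.49998776 -0.12472497  0.08      ]
yaw -0.23327414775652286 hub [ 0.54530517 -0.04929068] pin [0.58405436 0.10081762 0.096     ]
```

View pics/top1.png

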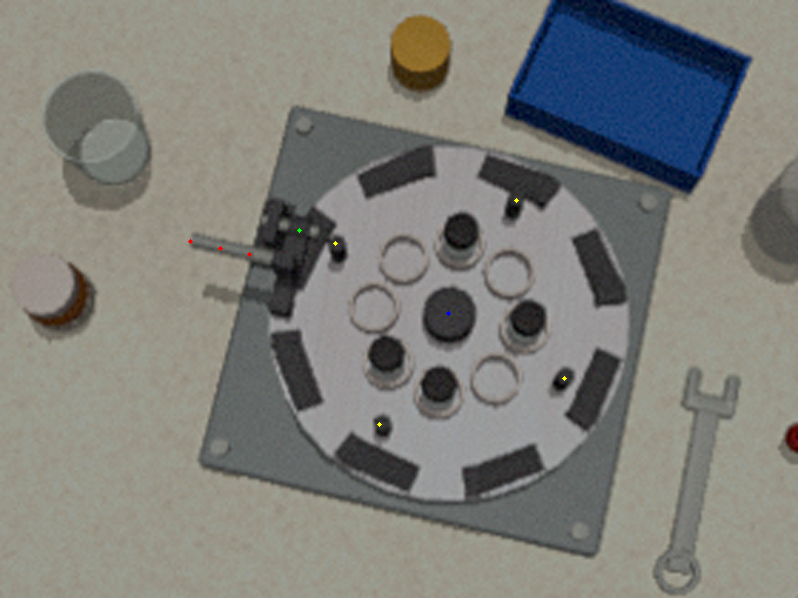

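```bash
cat > g.py <<'E'
from h import *
H=np.array([.5453,-.0493]); y=-.2333
R=np.array([[np.cos(y),-np.sin(y)],[np.sin(y),np.cos(y)]])
def W(ix,iy): return H+R@np.array([ix,iy])
def rel(ix,iy,z): # cm from current TCP
    s=status.observe(); return np.round((np.r_[W(ix,iy),z]-np.array(s["position"]))*100,2)
def st():
    s=status.observe(); p=np.array(s["position"]); T=np.array(s["tool_rot"]); q=R.T@(p[:2]-H)
    print("t",s["time_s"],"pos",p.round(4),"ix,iy mm",(q*1000).round(1),"ytool deg",np.degrees(np.arctan2(T[1,1],T[0,1])).round(1),"zt",T[:,2].round(3),"F",np.round(s["ft_force"],1),"w",s["grip_width"])
E
python3 - <<'E'
from g import *
st(); print(rel(-.035,.157,.2), status.observe()["q"])
E
```

```text
t 0.15 pos [ 0.212  -0.5073  0.2309] ix,iy mm [-218.4 -522.6] ytool deg -67.3 zt [-0.     0.001 -1.   ] F [-0.1 -0.2  0.1] w 0.08516036648315811
[33.55 61.88 -3.09] [-7.96582138e+01  2.18329640e+01  7.43691252e+01  6.21212544e-04
  8.38559973e+01 -1.23342118e+01]
```

```bash
G="python3 -m handwheel"
python3 -m handwheel '16.8 30.9 -1.5 0 0 54 0;16.8 30.9 -1.5 0 0 54 0;16.8 30.9 -1.5 0 0 54 0;16.8 30.9 -1.5 0 0 54 0;16.8 30.9 -1.5 0 0 54 0;16.8 30.9 -1.5 0 0 54 0;16.8 30.9 -1.5 0 0 54 0;16.8 30.9 -1.5 0 0 54 0' 20
python3 -c "
from g import *
st(); print(rel(-.035,.157,.2))"
```

```text
time_s: 0.82
position: [0.3715, -0.2129, 0.217]
tool_rot: [[0.225, 0.974, 0.0], [0.974, -0.225, 0.0], [0.0, 0.0, -1.0]]
ft_force: [0.4, -0.4, -0.4]
grip_width: -0.0001
gripper_force: 0.0
t 0.8167 pos [ 0.3715 -0.2129  0.217 ] ix,iy mm [-131.3 -199.4] ytool deg -13.0 zt [ 0.  0. -1.] F [ 0.4 -0.4 -0.4] w -7.955075016343995e-05
[17.6  32.45 -1.7 ]
```

```bash
python3 -m handwheel '16.75 31 -1.6 0 0 0 0;16.75 31 -1.6 0 0 0 0;16.75 31 -1.6 0 0 0 0;16.75 31 -1.6 0 0 0 0;16.75 31 -1.6 0 0 0 0;16.75 31 -1.6 0 0 0 0;16.75 31 -1.6 0 0 0 0;16.75 31 -1.6 0 0 0 0' >/dev/null
python3 -m handwheel '16.75 31 -1.6 0 0 0 0;0 0 0 0 0 0 0;0 0 0 0 0 0 0' | head -0
python3 -c "
from g import *
st(); print(rel(-.035,.157,.078))"
```

```text
t 1.7333 pos [0.528  0.0794 0.2004] ix,iy mm [-46.6 121.2] ytool deg -13.0 zt [-0.004 -0.001 -1.   ] F [ 1.3 -1.1  0.1] w 0.0002636448808132662
[  1.96   3.21 -12.24]Exception ignored on flushing sys.stdout:
BrokenPipeError: [Errno 32] Broken pipe
```

```bash
python3 -m handwheel '0 0 0 0 0 0 0;0 0 0 0 0 0 0'
python3 -c "
from g import *
st(); print(rel(-.035,.157,.078))"
```

```text
time_s: 1.9
position: [0.5295, 0.0779, 0.2021]
tool_rot: [[0.231, 0.973, 0.0], [0.973, -0.231, 0.0], [0.0, 0.0, -1.0]]
ft_force: [-0.5, -0.8, -0.0]
grip_width: -0.0002
gripper_force: 0.0
t 1.9 pos [0.5295 0.0779 0.2021] ix,iy mm [-44.8 120.1] ytool deg -13.4 zt [ 0.  0. -1.] F [-0.5 -0.8 -0. ] w -0.0002464846547678952
[  1.81   3.37 -12.41]
```

Move over the start point, then down.

```bash
python3 -m handwheel '1.8 3.4 0 0 0 0 0;1.8 3.4 -3 0 0 0 0;1.8 3.4 -6 0 0 0 0;1.8 3.4 -9 0 0 0 0;1.8 3.4 -11 0 0 0 0;1.8 3.4 -12.4 0 0 0 0;1.8 3.4 -12.4 0 0 0 0;1.8 3.4 -12.4 0 0 0 0' >/dev/null
python3 -c "
from g import *
st(); print(rel(.055,.157,.078))
im=get_image('side'); cv2.imwrite('pics/s1.png',cv2.resize(im['color'][150:350,210:430][:,:,::-1],None,fx=2.9,fy=2.9))"
```

```text
t 2.5667 pos [0.5477 0.1116 0.0781] ix,iy mm [-34.9 157.1] ytool deg -13.4 zt [-0.  0. -1.] F [0.6 0.2 1.1] w -0.00025829369174565006
[ 8.74 -2.09 -0.01]
```

View pics/s1.png

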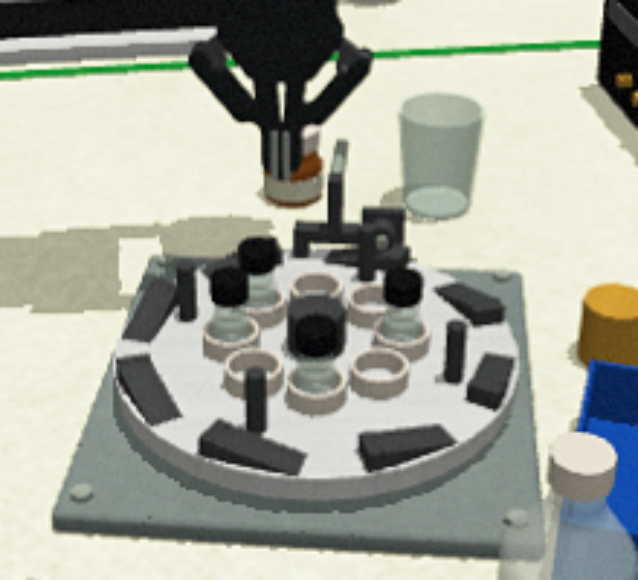

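The fingertip (crop ~(285,175)) stands left of the lift pin (~(340,160)) and clear of the jar. Pushing toward +x now.

```bash
python3 -m handwheel '0.6 -0.14 0 0 0 0 0;1.2 -0.28 0 0 0 0 0;1.8 -0.42 0 0 0 0 0;2.3 -0.55 0 0 0 0 0;2.8 -0.67 0 0 0 0 0;3.3 -0.78 0 0 0 0 0;3.8 -0.9 0 0 0 0 0;4.3 -1.02 0 0 0 0 0' >/dev/null; python3 -c "
from g import *
st()"
python3 -m handwheel '0.5 -0.12 0 0 0 0 0;1 -0.24 0 0 0 0 0;1.5 -0.36 0 0 0 0 0;2 -0.47 0 0 0 0 0;2.5 -0.59 0 0 0 0 0;3 -0.71 0 0 0 0 0;3.4 -0.81 0 0 0 0 0;3.7 -0.87 0 0 0 0 0' >/dev/null
python3 -c "
from g import *
st()
im=get_image('side'); cv2.imwrite('pics/s2.png',cv2.resize(im['color'][150:350,210:430][:,:,::-1],None,fx=2.9,fy=2.9))"
```

```text
t 3.2833 pos [0.591  0.1017 0.078 ] ix,iy mm [  9.5 157.5] ytool deg -13.3 zt [ 0. -0. -1.] F [-1.  -0.3  0.7] w 0.00010173315091160126
t 3.95 pos [0.628 0.093 0.078] ix,iy mm [ 47.5 157.5] ytool deg -13.3 zt [ 0. -0. -1.] F [ 0.1 -0.4 -0.2] w -0.00020063021811624645
```

View pics/s2.png

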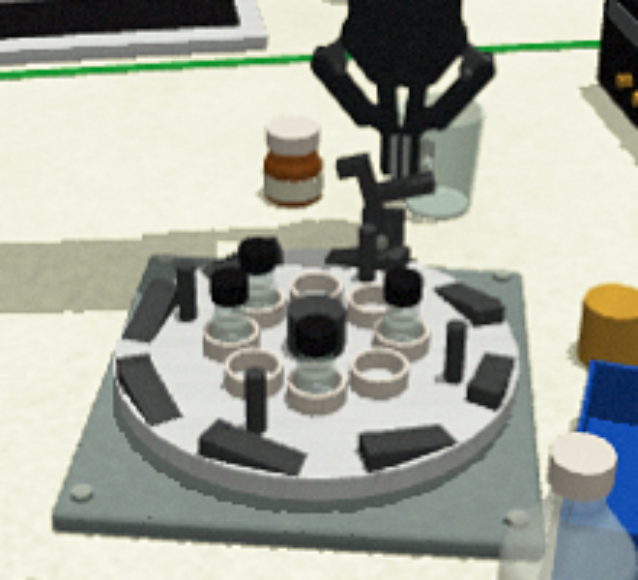

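The pawl is up and nearly upright (nose at ~(352,168)). I'll push slightly further, to the stop.

```bash
python3 -m handwheel '0.2 -0.05 0 0 0 0 0;0.4 -0.1 0 0 0 0 0;0.6 -0.14 0 0 0 0 0;0.6 -0.14 0 0 0 0 0;0.6 -0.14 0 0 0 0 0' >/dev/null
python3 -c "
from g import *
st()
im=get_image('side'); a=im['color'][190:250,300:380]
t=get_image('top'); b=t['color'][185:245,225:305]
cv2.imwrite('pics/s3.png',cv2.resize(np.hstack([a,b])[:,:,::-1],None,fx=5,fy=5))"
```

```text
t 4.4167 pos [0.6334 0.0918 0.078 ] ix,iy mm [ 53.1 157.6] ytool deg -13.3 zt [ 0. -0. -1.] F [-1.1 -0.4 -0.6] w 8.401940302838332e-06
```

View pics/s3.png

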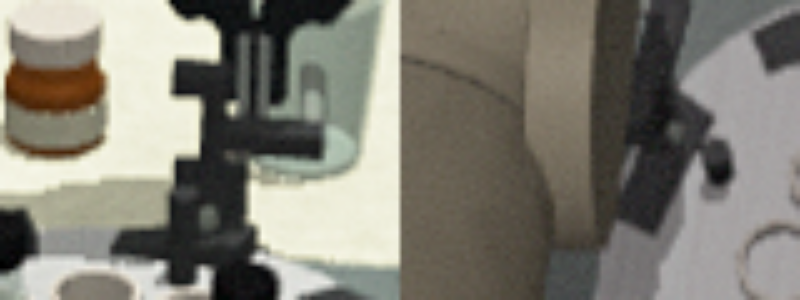

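Pawl bar upright at ~(215,150), leaning back on its stop. Backing off and rising.

```bash
python3 -m handwheel '-1 0.23 0 0 0 0 0;-2 0.47 0 0 0 0 0;-2 0.47 2 0 0 0 0;-2 0.47 6 0 0 0 0;-2 0.47 9 0 0 0 0;-2 0.47 12 0 0 0 0;-2 0.47 12 0 0 0 0;-2 0.47 12 0 0 0 0' >/dev/null
python3 -c "
from g import *
st();
im=get_image('side'); a=im['color'][190:250,300:380]
cv2.imwrite('pics/s4.png',cv2.resize(a[:,:,::-1],None,fx=5,fy=5))
print(rel(-.0043,-.1079,.195))
n=np.array([-.766,.643])
for w in (4.9,-3,-11,-19,-27,-35,-40.1):
  t=np.radians(247.5+w); f=.088*np.array([np.cos(t),np.sin(t)])+.004*np.array([-.643,-.766])-.0205*n
  print(w,(W(*f)*100).round(2),((W(*f)-W(-.0043,-.1079))*100).round(2))"
```

```text
t 5.1833 pos [0.6138 0.0966 0.1996] ix,iy mm [ 32.9 157.7] ytool deg -13.3 zt [ 0.003 -0.    -1.   ] F [-0.3  1.  -1.3] w 1.7258941310653552e-06
[ -9.69 -24.98  -0.28]
4.9 [ 50.9  -14.36] [-0.71  0.97]
-3 [ 49.91 -13.67] [-1.71  1.66]
-11 [ 49.01 -12.83] [-2.61  2.5 ]
-19 [ 48.24 -11.88] [-3.38  3.45]
-27 [ 47.6  -10.83] [-4.02  4.5 ]
-35 [47.12 -9.7 ] [-4.5   5.63]
-40.1 [46.89 -8.95] [-4.72  6.38]
```

View pics/s4.png

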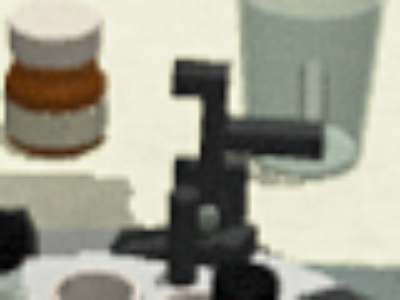

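The pawl stays open: bar upright at (205,120), pin pointing right at (320,135), hand away. Now over to post3.

```bash
python3 -m handwheel '-9.7 -25 0 0 0 -40 0;-9.7 -25 0 0 0 -40 0;-9.7 -25 0 0 0 -40 0;-9.7 -25 0 0 0 -40 0;-9.7 -25 0 0 0 -40 0;-9.7 -25 0 0 0 -40 0;-9.7 -25 0 0 0 -40 0;-9.7 -25 0 0 0 -40 0' >/dev/null
python3 -m handwheel '0 0 0 0 0 0 0;0 0 0 0 0 0 0'>/dev/null
python3 -c "
from g import *
st(); print(rel(-.0043,-.1079,.060))"
```

```text
t 6.0667 pos [ 0.5163 -0.1527  0.1971] ix,iy mm [  -4.3 -107.3] ytool deg -53.3 zt [-0.002  0.001 -1.   ] F [-0.7  1.  -0.5] w -0.0002809955493086275
[-1.000e-02 -6.000e-02 -1.371e+01]
```

```bash
python3 -m handwheel '0 0 -3.5 0 0 0 0;0 0 -7 0 0 0 0;0 0 -10 0 0 0 0;0 0 -12 0 0 0 0;0 0 -13.2 0 0 0 0;0 0 -13.7 0 0 0 0;0 0 -13.7 0 0 0 0;0 0 -13.7 0 0 0 0' >/dev/null
python3 -c "
from g import *
st(); 
im=get_image('side'); cv2.imwrite('pics/s5.png',cv2.resize(im['color'][150:350,210:430][:,:,::-1],None,fx=2.9,fy=2.9))"
```

```text
t 6.7333 pos [ 0.5169 -0.1529  0.0614] ix,iy mm [  -3.7 -107.4] ytool deg -53.3 zt [ 0. -0. -1.] F [-0.3 -0.   0.9] w -0.0002752112198645344
```

View pics/s5.png

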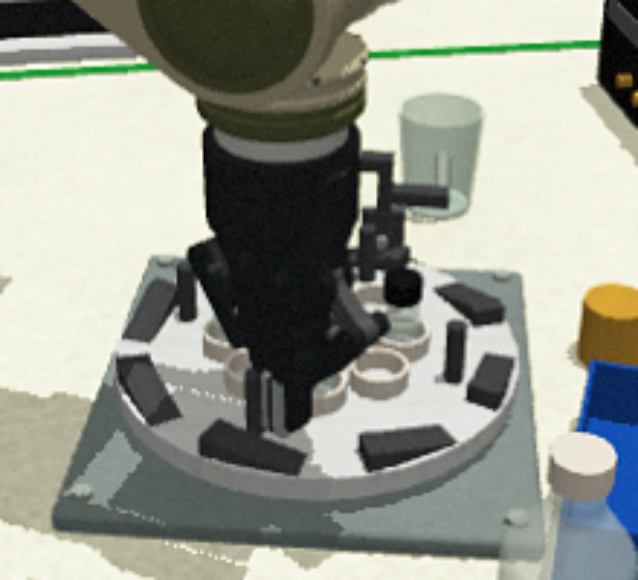

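The finger (crop ~(275,410)) is on the counter-clockwise side of post3 (255,400), and the vials are clear. Pushing along the arc.

```bash
python3 -m handwheel '-0.4 0.5 0 0 0 0 0;-0.71 0.97 0 0 0 0 0;-1.05 1.2 0 0 0 0 0;-1.4 1.43 0 0 0 0 0;-1.71 1.66 0 0 0 0 0;-2.02 1.93 0 0 0 0 0;-2.32 2.22 0 0 0 0 0;-2.61 2.5 0 0 0 0 0' >/dev/null
python3 -c "
from g import *
st()"
python3 -m handwheel '-0.26 0.32 0 0 0 0 0;-0.52 0.63 0 0 0 0 0;-0.77 0.95 0 0 0 0 0;-1 1.3 0 0 0 0 0;-1.2 1.65 0 0 0 0 0;-1.41 2 0 0 0 0 0;-1.58 2.4 0 0 0 0 0;-1.73 2.75 0 0 0 0 0' >/dev/null
cat > wa.py <<'E'
from g import *
im=get_image('top'); st(); c=im['color']; y0=130;x0=170
cv2.imwrite(__import__('sys').argv[1],cv2.resize(c[y0:340,x0:450][:,:,::-1],None,fx=2.85,fy=2.85,interpolation=cv2.INTER_CUBIC))
E
python3 wa.py pics/t6.png
```

```text
t 7.45 pos [ 0.4899 -0.1283  0.061 ] ix,iy mm [-35.6 -89.7] ytool deg -53.3 zt [-0. -0. -1.] F [ 0.  -2.1  1.2] w 0.00015936967225258628
t 8.1667 pos [ 0.4724 -0.0999  0.0609] ix,iy mm [-59.2 -66.1] ytool deg -53.3 zt [-0.001  0.001 -1.   ] F [0.3 0.4 0.1] w -0.0001409202245275629
```

View pics/t6.png

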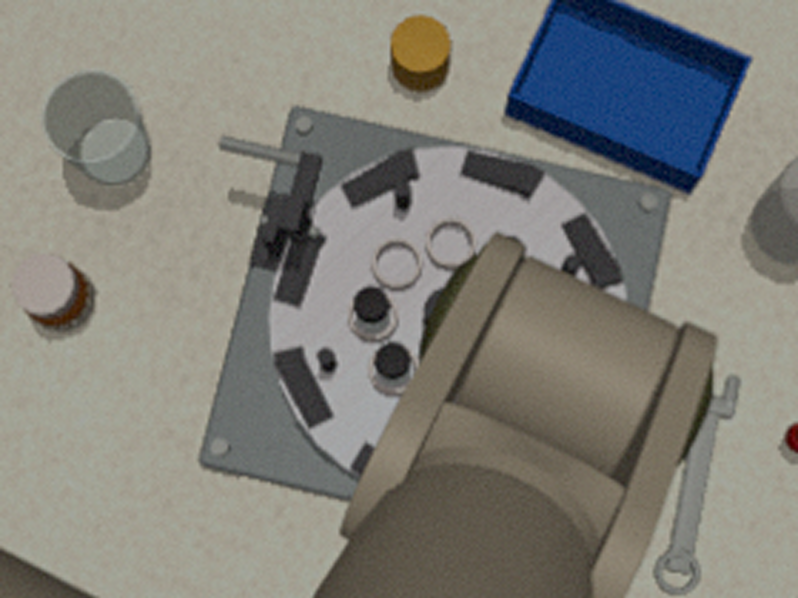

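```bash
cat > ang.py <<'E'
from g import *
im=get_image('top'); g=cv2.cvtColor(im['color'],cv2.COLOR_RGB2GRAY); K=7
w=np.radians(np.arange(-55,12,.5)); 
# darkness at the predicted post top / mid for each candidate angle: read off for each visible post
for k in range(4):
    v=[]
    for a in w:
        t=np.radians(-22.5+90*k)+a; s=0
        for z in(.078,.07,.06):
            p=proj(im,np.r_[W(.088*np.cos(t),.088*np.sin(t)),z]); s+=cv2.getRectSubPix(g,(3,3),tuple(map(float,p))).mean()
        v.append(s/3)
    v=np.array(v); m=v<v.min()+15
    print(k,v.min().round(),np.degrees(w[m]).round(1)[[0,-1]],w[m].mean().round(3))
E
python3 ang.py
python3 - <<'E'
from g import *
im=get_image('top')
for u,v in((404,185),(570,262),(327,355)):
    p=onz(im,170+u/2.85,130+v/2.85,.08)[:2]; q=R.T@(p-H); print(np.degrees(np.arctan2(q[1],q[0])),np.hypot(*q))
E
```

```text
0 49.0 [-35.5 -30.5] -0.576
1 36.0 [-35.5 -31.5] -0.585
2 29.0 [-34.  -30.5] -0.563
3 86.0 [-28. -15.] -0.375
32.58962169543753 0.09104516986546676
-54.390951507883265 0.08704381990278044
123.5626397845737 0.08553863548746685
```

```bash
python3 -m handwheel '-0.12 0.3 0 0 0 0 0;-0.22 0.6 0 0 0 0 0;-0.32 0.9 0 0 0 0 0;-0.4 1.2 0 0 0 0 0;-0.41 1.25 0 0 0 0 0;-0.41 1.25 0 0 0 0 0' >/dev/null
python3 ang.py; python3 -c "
from g import *
st()"
```

```text
0 44.0 [-44. -39.] -0.724
1 37.0 [-43.5 -40. ] -0.729
2 32.0 [-42.  -38.5] -0.702
3 85.0 [-39.5 -23.5] -0.55
t 8.8167 pos [ 0.4688 -0.0883  0.061 ] ix,iy mm [-65.4 -55.6] ytool deg -53.3 zt [-0.  0. -1.] F [-0.1 -0.5 -0.3] w -0.00010589840314294475
```

Wheel at about −0.72, inside the window. Backing off and rising.

```bash
python3 -m handwheel '0.4 -0.5 0 0 0 0 0;0.8 -1.0 0 0 0 0 0;0.8 -1.0 2 0 0 0 0;0.8 -1.0 6 0 0 0 0;0.8 -1.0 10 0 0 0 0;0.8 -1.0 14 0 0 0 0;0.8 -1.0 14 0 0 0 0;0.8 -1.0 14 0 0 0 0' >/dev/null
python3 ang.py; python3 -c "
from g import *
st(); print(rel(.108,.157,.2))"
```

```text
0 65.0 [2.5 5. ] 0.065
1 34.0 [-43.5 -40. ] -0.729
2 30.0 [-42.  -38.5] -0.702
3 15.0 [-44. -13.] -0.525
t 9.5333 pos [ 0.4771 -0.0989  0.201 ] ix,iy mm [-54.9 -64. ] ytool deg -53.3 zt [ 0.001 -0.    -1.   ] F [-1.2 -0.  -0.7] w -0.00029350610622314624
[20.96 17.74 -0.1 ]
```

```bash
python3 -m handwheel '21 17.7 0 0 0 40 0;21 17.7 0 0 0 40 0;21 17.7 0 0 0 40 0;21 17.7 0 0 0 40 0;21 17.7 0 0 0 40 0;21 17.7 0 0 0 40 0;21 17.7 0 0 0 40 0;21 17.7 0 0 0 40 0' >/dev/null
python3 -m handwheel '0 0 0 0 0 0 0;0 0 0 0 0 0 0'>/dev/null
python3 -c "
from g import *
st(); print(rel(.108,.157,.074))"
```

```text
t 10.3667 pos [0.6863 0.0779 0.1993] ix,iy mm [107.8 156.3] ytool deg -13.4 zt [-0.003 -0.    -1.   ] F [ 0.3 -0.6  0.1] w 8.866740419498217e-05
[  0.04   0.06 -12.53]
```

```bash
python3 -m handwheel '0 0 -3.5 0 0 0 0;0 0 -7 0 0 0 0;0 0 -10 0 0 0 0;0 0 -12 0 0 0 0;0 0 -12.5 0 0 0 0;-0.6 0.14 -12.5 0 0 0 0;-1.2 0.28 -12.5 0 0 0 0;-1.7 0.4 -12.5 0 0 0 0' >/dev/null
python3 -c "
from g import *
st()"
python3 -m handwheel '-0.5 0.12 0 0 0 0 0;-1 0.24 0 0 0 0 0;-1.5 0.36 0 0 0 0 0;-2 0.48 0 0 0 0 0;-2.4 0.57 0 0 0 0 0;-2.8 0.66 0 0 0 0 0;-3.2 0.76 0 0 0 0 0;-3.5 0.83 0 0 0 0 0' >/dev/null
python3 -c "
from g import *
st()"
python3 -m handwheel '0 0 0 0 0 0 0;0 0 0 0 0 0 0;0.8 -0.18 0 0 0 0 0;1.5 -0.35 0 0 0 0 0;1.5 -0.35 4 0 0 0 0;1.5 -0.35 8 0 0 0 0;1.5 -0.35 12 0 0 0 0;1.5 -0.35 14 0 0 0 0' >/dev/null
python3 ang.py
python3 -c "
from g import *
st(); im=get_image('side'); t=get_image('top')
a=cv2.resize(im['color'][170:330,220:420],None,fx=2,fy=2); b=cv2.resize(t['color'][150:310,230:430],None,fx=2,fy=2)
cv2.imwrite('pics/f.png',np.hstack([a,b])[:,:,::-1])"
```

```text
t 11.0333 pos [0.6719 0.0818 0.0794] ix,iy mm [ 92.9 156.8] ytool deg -13.4 zt [ 0.009 -0.001 -1.   ] F [11.6 -4.2 10. ] w -0.0002498452426730244
t 11.7 pos [0.6339 0.0911 0.076 ] ix,iy mm [ 53.7 157.1] ytool deg -13.3 zt [-0.001  0.    -1.   ] F [-0.9 -0.3 -0.6] w 8.320211541182278e-05
0 47.0 [-44. -39.] -0.724
1 37.0 [-43. -40.] -0.724
2 35.0 [-42.  -38.5] -0.702
3 46.0 [-44.5 -41.5] -0.75
t 12.4167 pos [0.6521 0.0871 0.2239] ix,iy mm [ 72.3 157.4] ytool deg -13.3 zt [ 0.012 -0.001 -1.   ] F [-0.6  1.1  2.9] w -9.609221071661247e-06
```

```bash
python3 -m handwheel '-24 18 4 0 0 0 0;-24 18 4 0 0 0 0;-24 18 4 0 0 0 0;-24 18 4 0 0 0 0;-24 18 4 0 0 0 0;-24 18 4 0 0 0 0;-24 18 4 0 0 0 0;-24 18 4 0 0 0 0' >/dev/null
python3 -m handwheel '0 0 0 0 0 0 0;0 0 0 0 0 0 0;0 0 0 0 0 0 0'>/dev/null
python3 ang.py
python3 -c "
from g import *
st(); im=get_image('side'); t=get_image('top')
a=cv2.resize(im['color'][190:340,230:400],None,fx=2.35,fy=2.35,interpolation=2); b=cv2.resize(t['color'][165:315,240:410],None,fx=2.35,fy=2.35,interpolation=2)
cv2.imwrite('pics/f2.png',np.hstack([a,b])[:,:,::-1])"
```

```text
0 39.0 [-44. -39.] -0.724
1 32.0 [-43.5 -39.5] -0.724
2 29.0 [-42.  -38.5] -0.702
3 39.0 [-44.5 -41. ] -0.746
t 13.4833 pos [0.4109 0.2665 0.255 ] ix,iy mm [-203.8  276.2] ytool deg -13.4 zt [-0.002 -0.001 -1.   ] F [ 0.1  0.4 -0.3] w -0.00010001611699463615
```

View pics/f2.png

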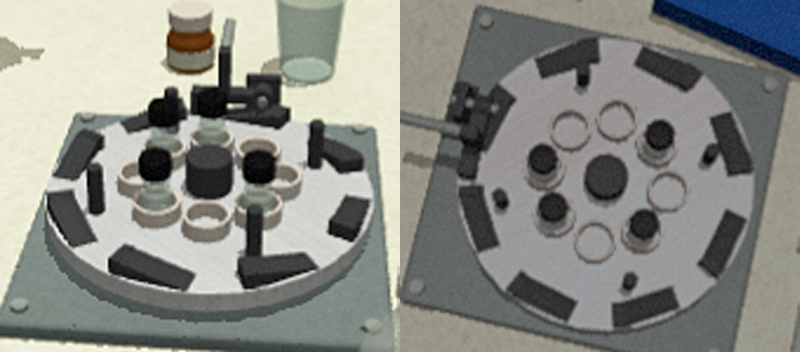

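The pawl is down again and level (side view ~(240,95)). All four vials are standing, and the wheel is about −0.72. I'll check the pin against the first picture, then hand in.

Run:
```python
from h import *
a=cv2.imread('pics/side0.png').astype(float); b=get_image('side')['color'][:,:,::-1].astype(float)
for n,(r,c) in {"pin":((196,225),(318,336)),"arm":((224,238),(310,352))}.items():
    A=a[r[0]:r[1],c[0]:c[1]].mean(2);B=b[r[0]:r[1],c[0]:c[1]].mean(2)
    print(n,abs(A-B).mean().round(1),cv2.phaseCorrelate(A.copy(),B.copy()))
a=cv2.imread('pics/top0.png').astype(float)
b=get_image('top')['color'][:,:,::-1].astype(float); A=a[208:222,236:262].mean(2);B=b[208:222,236:262].mean(2)
print(abs(A-B).mean(),cv2.phaseCorrelate(A.copy(),B.copy()))
```

```text
pin 8.1 ((-0.08775217390986967, 0.06944305829667563), 0.9751574454231317)
arm 20.5 ((0.5536785557066572, 0.39587688381767805), 0.6578634356660094)
2.2051282051282053 ((0.5839681868974171, 0.45465788228682413), 0.9941976637529142)
```

```bash
python3 -c "
from rig import env
print(env.close_job())"
```

```text
the job is handed in; nothing more can be done
None
```

The job is handed in: the pawl was lifted and tipped open, the wheel pushed back one notch to about −0.72 rad, and the pawl tipped down with its pin back at its starting position in the pictures; the four vials are standing and the hand is clear.

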